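# Unlatch and raise the needle head of a nitrogen evaporator

## Task

The samples in the nitrogen evaporator are dry: draw the blue-knobbed lock pin straight up out of the latch and put it in the steel tray. Then pull the red latch tab sideways against its spring, lift the needle head off its ball by that tab until it is tilted up about 30 degrees, and finish while holding it there, motionless, so that a colleague can take the vials out. Leave everything else on the bench where it stands.

Things in the scene. Friction and masses are not known exactly. Their poses are not given: they have to be found in the camera images.
- evaporator: Nitrogen evaporator, fixed: cream heater box 285 deep (x -45 to 240), 170 wide, 85 high, a block of twelve amber vials (mouths at z 140) and a hinged needle head over them. Origin on the bench straight under the locating ball; x runs back to the hinge, y to the latch tab's side, z up. Ball 25 diameter, centre at z 150. Hinge axis parallel to y at x 215, z 175. Lock pin's bore vertical at x 0, y -36.
- needle_head: Hinged head, about 0.65 kg: aluminium gas manifold 100 x 125 x 22 (65 to 165 behind the ball, top at z 183, valve knobs 8 more) with needles dipping 12 into the vials; in front the steel coupler box (40 x 40) over the ball. Origin on the hinge axis, axes as the evaporator's when down. Let go, it falls shut; about 4 N lifts it at the tab.
- hinge (a joint): Tilt of the needle head: 0 down on the ball, grows as the front end rises (rad), stop at 1.25. While the latch is home or the pin is in, it rises only 0.01.
- latch (a joint): Travel of the latch slide along the head's +y (m): 0 home, stop at 0.014. Spring: 5.4 N at 0, 11.7 N at the stop; springs home when let go. From 0.0055 on the bolt is clear of the ball; 0.010 is a safe pull. With the lock pin in, it moves only 3 mm.
- latch_tab (a point): Grip point in the red upright finger tab on the latch slide: 12 thick (y), 30 wide (x), top 18 above it, dark slide bar's top 26 below it. At x 0, y 34, z 204 in the evaporator's frame with latch home and head down; moves with both. Pinch along y from above; the flat faces can turn between the fingers as the head tilts.
- lock_pin: Loose lock pin, 60 g, 66 long: steel shank 8 diameter, 30 long; collar 22 diameter; blue knob 20 diameter from 42 to 66 above the origin. Origin at the shank's lower end, z to the knob. Starts upright in its bore, its collar on the slide bar's top (178 above the bench); lift it straight up at least 35 to clear the bar.
- pin_mid (a point): The lock pin's middle, 33 above its lower end on its axis.
- tray: Loose open steel tray, 170 (x) x 130 (y) x 22 high, walls and floor 3 thick, 0.45 kg. Origin under its middle. Stands to the left or the right of the evaporator.
- vial_rack: Bystander: white rack with capped clear vials, 160 x 100 x 63, on the other side. Origin under its middle.
- beaker: Bystander: empty glass beaker, 72 diameter, 90 high. Origin under its middle.
- reagent_bottle: Bystander: amber jar with blue cap, 70 diameter, 130 high. Origin under its middle.
- tumbler: Bystander: purple drinking tumbler, 74 diameter, 185 high. Origin under its middle.
- pipette: Bystander: white pipette lying along its x, about 230 long, 30 high. Origin under its middle.

How it is judged:
On the way, in this order (a step that is already met when the one before it is completed fails the run):
1. the lock pin is in the tray, let go, with the head still down (x of pin_mid in the frame of tray between -0.085 and 0.085 m and y of pin_mid in the frame of tray between -0.065 and 0.065 m and z of pin_mid in the frame of tray between 0 and 0.045 m and contact force between the fingers and lock_pin below 0.1 N and value of joint hinge below 0.03 rad), for 0.2 s.
2. the latch is pulled clear of the ball with the head still down (value of joint latch above 0.004 m and value of joint hinge below 0.05 rad and contact force between the fingers and needle_head above 0.5 N), for 0.04 s.
At the end, for the whole second after the job is handed in: The needle head is tilted up 0.38 to 0.75 rad (22 to 43 degrees), still (under 0.1 rad/s) and carried by the fingers (over 1 N between them and the head or its latch); the lock pin is in the tray, its middle inside the walls and less than 45 mm above the bench (value of joint hinge between 0.38 and 0.75 rad and velocity of joint hinge between -0.1 and 0.1 rad/s and contact force between the fingers and needle_head above 1 N and x of pin_mid in the frame of tray between -0.085 and 0.085 m and y of pin_mid in the frame of tray between -0.065 and 0.065 m and z of pin_mid in the frame of tray between 0 and 0.045 m and contact force between the fingers and lock_pin below 0.1 N); the arm keeps its last pose, push and grip.
It fails at once if a bystander (vial rack, beaker, reagent bottle, tumbler or pipette) is pushed more than 25 mm from its place or knocked over (distance of any of vial_rack, beaker, reagent_bottle, tumbler, pipette from where it was at the start of the episode above 0.025 m).
It also fails if it takes over 58 s, if anything falls off the work surface, if the arm or the gripper's body presses on something with over 40 N, if the wrist force passes 120 N, or if a joint passes its speed limit or range.

## Robot

A 7-joint arm with a two-finger parallel gripper is mounted at the origin on the work surface. World frame = base frame: x ahead of the robot, y to its left, z up, the work surface at z = 0. Lengths are in m, angles in rad, forces in N, time in s.
With the tool pointing down it reaches from about 0.425 to 0.825 m from the base axis. Payload 3.6 kg.
Tool frame: the origin (TCP) lies where the fingers leave the gripper's body, on its centre line; the fingertips stand 73 mm ahead of it and the grasp point (between the pads) lies 54 mm ahead of it; z points along the fingers, y is the line along which they close (so a half turn about z gives the same grasp; the last joint's range is limited). The gripper opens to 85 mm and grips with 20 to 120 N. Pads are 22 mm wide; open, the fingers measure 114 mm over their backs; the gripper's body (76 mm by 85 mm) begins 54 mm behind the grasp point. The pads swing forward as they close: fully open they stand 13 mm farther back than shut.
Start: joints at [1.268, 0.615, -0.013, 1.423, 0.008, 1.103, -0.04], TCP at [0.178, -0.625, 0.304] pointing down, gripper open.
Joint ranges: [-3.12, 3.12], [-0.3, 2.06], [-1.34, 1.32], [0.26, 2.42], [-1.36, 4.5], [0.01, 1.98], [-2.84, 2.84]. Speed limits (rad/s): [2.79, 2.79, 3.14, 3.14, 3.14, 3.14, 3.14].

## Interface

Orientations are given as a unit quaternion [x, y, z, w].
In Python, from station import arm, snapshot, camera_info, ticket gives the robot as it stands. Calls block until the motion is done:
- arm.movep(position, orientation): joint-space move of the TCP to a pose.
- arm.line_to(position, velocity=0.15, ori=None): straight line of the TCP; ori=None keeps the orientation; velocity is the mean speed in m/s.
- arm.move_j(angles): joint-space move.
- arm.move_gripper(opening, effort=None): opening from 0.0 (shut) to 1.0 (fully open); effort is the grip in N (None keeps the last); returns when the fingers have stopped.
- arm.pause(seconds).
- arm.ik(position, orientation): joint angles nearest the present ones, or None.
- snapshot(name): name is "scene" or "top"; returns the picture (420x560x3 uint8, blue, green, red); there is no depth.
- camera_info(name): a dict with "fx", "fy", "cx", "cy" (pixels), "R" (3x3) and "t" (3): a world point X has camera coordinates R X + t. Camera axes: x right, y down, z forward; pixel columns grow to the right and rows downward; lengths in m; the calibration is good to about 2 mm. A picture is of the moment at which its call begins. camera_info takes no time and is no camera call.
A pose or a line that the arm cannot do raises arm.MotionError and nothing moves.
- ticket.finish_job(): hands the job in; it is judged then, once.
Readings, each from a call of its own:
- arm.read_time(): time.
- arm.read_joint_positions(): joint angles.
- arm.read_dq(): joint speeds.
- arm.read_effort(): joint torques, N m.
- arm.read_tool_pos(): TCP position.
- arm.read_eef_rot(): TCP orientation.
- arm.read_ft_force(): force on the tool from outside, world axes, zero at the start.
- arm.read_wrist_torque(): the same for the moment, N m.
- arm.read_opening(): opening from 0.0 (shut) to 1.0 (fully open).
- arm.read_finger_force(): force on a finger pad.
Only numpy, scipy, OpenCV 4.12 (cv2) and the standard library are available. Lean on these libraries where they do the work, as an engineer would, in place of code of your own. Each camera call takes 0.05 s, during which the arm holds its last target. There are 200 camera calls.

## Working session

There is one attempt and no reset: what is moved stays moved. The work goes in short steps, each a Python script; the robot and the scene stay as the last script left them, time stands still between calls to the robot, and variables do not carry over. Pictures are saved under pics/ and viewed, at most 10 in all, crops included, and the job is handed in when it is done.

```bash
ls; mkdir -p pics; python3 - <<'E'
from station import arm, snapshot, camera_info
import cv2
for n in("scene","top"):
    cv2.imwrite(f"pics/{n}0.png",snapshot(n)); c=camera_info(n); print(n,c)
print(arm.read_time(),arm.read_eef_rot(),arm.read_tool_pos())
E
```

```text
pics
scene {'fx': 417.3611247968068, 'fy': 417.3611247968068, 'cx': 270.4490444309788, 'cy': 211.73508197839556, 'R': array([[-0.3777505 ,  0.92585694, -0.00966911],
       [ 0.73824194,  0.29486766, -0.60667281],
       [-0.55884112, -0.2363091 , -0.79489283]]), 't': array([ 0.2652964 , -0.3449943 ,  1.45747292])}
top {'fx': 443.53681366385274, 'fy': 443.53681366385274, 'cx': 279.6398351059946, 'cy': 205.3773607582735, 'R': array([[-3.54708518e-04, -9.99726376e-01, -2.33890508e-02],
       [-9.97208664e-01,  2.09994841e-03, -7.46355814e-02],
       [ 7.46642751e-02,  2.32972902e-02, -9.96936549e-01]]), 't': array([-0.02558218,  0.6235497 ,  1.4500537 ])}
0.1 [ 9.90432157e-01  1.37995549e-01 -1.70463371e-04 -1.15824280e-03] [ 0.17750099 -0.62474511  0.30286176]
```

View pics/scene0.png

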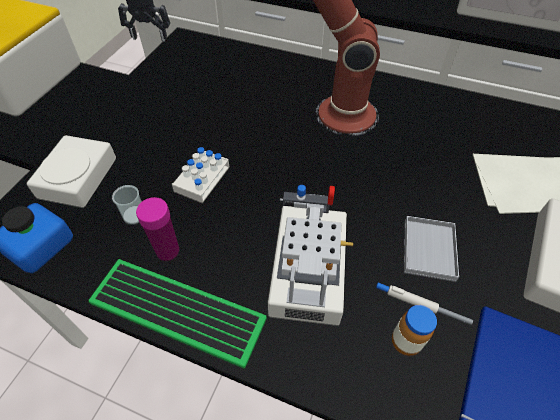

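View pics/top0.png

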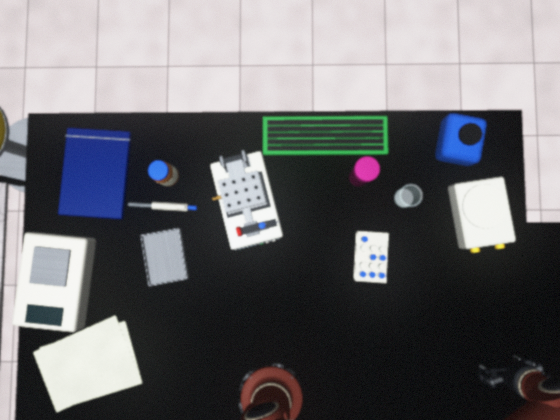

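The scene view shows the blue knob at about (301,190), the red tab at (332,194) and the tray at (431,248). In the top view the tab is at (240,231), the knob is near (272,224) and the tray is at (164,257). The evaporator's front faces the robot. Next I'll triangulate these by colour.

```bash
cat > h.py <<'E'
from station import arm, snapshot, camera_info
import cv2, numpy as np
from scipy.spatial.transform import Rotation as Rot
def P(n):
    c=camera_info(n); K=np.array([[c['fx'],0,c['cx']],[0,c['fy'],c['cy']],[0,0,1]]); return K,np.array(c['R']),np.array(c['t'])
def plane(n,uv,z):
    K,R,t=P(n); C=-R.T@t; d=R.T@np.linalg.inv(K)@[uv[0],uv[1],1]; return C+d*(z-C[2])/d[2]
def tri(a,b):
    Ms=[K@np.c_[R,t] for K,R,t in (P("scene"),P("top"))]
    X=cv2.triangulatePoints(*Ms,np.float64(a),np.float64(b)).ravel(); return X[:3]/X[3]
def proj(n,X):
    K,R,t=P(n); p=K@(R@X+t); return p[:2]/p[2]
def blobs(img,lo,hi,box,mn=8):
    x0,y0,x1,y1=box; m=cv2.inRange(cv2.cvtColor(img,cv2.COLOR_BGR2HSV)[y0:y1,x0:x1],lo,hi)
    k,l,s,c=cv2.connectedComponentsWithStats(m)
    return [(s[i,4],(c[i]+[x0,y0]).round(1),s[i,:4]+[x0,y0,0,0]) for i in range(1,k) if s[i,4]>=mn]
E
python3 - <<'E'
from h import *
S=cv2.imread('pics/scene0.png');T=cv2.imread('pics/top0.png')
for n,im,b in(("s",S,(280,175,345,215)),("t",T,(225,210,290,245))):
    print(n,"blue",blobs(im,(100,110,60),(130,255,255),b)); 
    print(n,"red",blobs(im,(0,130,80),(8,255,255),b),blobs(im,(172,130,80),(180,255,255),b))
# tray, evaporator box
for n,im,b,lo in(("top",T,(130,220,195,295),70),("scene",S,(395,205,470,290),70),):
    g=cv2.cvtColor(im,cv2.COLOR_BGR2GRAY)[b[1]:b[3],b[0]:b[2]]
    c=max(cv2.findContours((g>lo).astype('uint8'),0,2)[0],key=cv2.contourArea); r=cv2.minAreaRect(c)
    bp=cv2.boxPoints(r)+b[:2]; print(n,r,bp.round(1).tolist(),[plane(n,p,.022).round(3).tolist() for p in bp])
a=cv2.resize(S[170:330,260:360],None,fx=4,fy=3.6,interpolation=2);b=cv2.resize(T[140:260,200:295],None,fx=4.2,fy=4.8,interpolation=2)
cv2.imwrite('pics/crop1.png',np.hstack([a[:576],b[:576]]))
E
```

```text
s blue [(np.int32(95), array([301.1, 189.9]), array([297, 184,   9,  13]))]
s red [(np.int32(98), array([330.9, 194.5]), array([328, 186,   7,  19]))] []
t blue [(np.int32(42), array([261.5, 225.1]), array([258, 222,   8,   7]))]
t red [(np.int32(24), array([238.6, 230.9]), array([237, 228,   4,   7]))] []
top ((33.57505798339844, 36.665313720703125), (53.597633361816406, 41.43227767944336), 80.83765411376953) [[138.9, 233.5], [179.8, 226.9], [188.3, 279.8], [147.4, 286.4]] [[0.531, 0.443, 0.022], [0.552, 0.306, 0.022], [0.378, 0.275, 0.022], [0.356, 0.41, 0.022]]
scene ((36.97652053833008, 43.44613265991211), (56.868656158447266, 62.59756851196289), 3.012787342071533) [[401.9, 278.2], [405.2, 215.7], [462.0, 218.7], [458.7, 281.2]] [[0.587, 0.307, 0.022], [0.39, 0.276, 0.022], [0.342, 0.423, 0.022], [0.543, 0.439, 0.022]]
```

View pics/crop1.png

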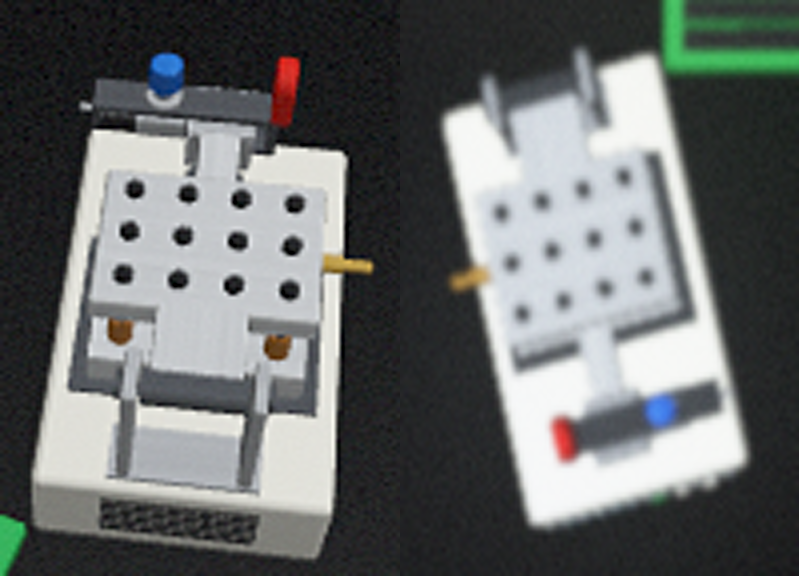

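The crop shows the blue knob on the dark slide bar, toward world -y, and the red tab at the bar's +y end. The box is yawed roughly 13°. Next I'll compute the evaporator frame.

```bash
python3 - <<'E'
from h import *
T=cv2.imread('pics/top0.png')
k=tri((301.1,189.9),(261.5,225.1)); t=tri((330.9,194.5),(238.6,230.9))
print('tri knob',k.round(4),'tab',t.round(4), np.linalg.norm((t-k)[:2]))
k2=plane('top',(261.5,225.1),.206);k3=plane('scene',(301.1,189.9),.203);t2=plane('top',(238.6,230.9),.205);t3=plane('scene',(330.9,194.5),.202)
print(k2.round(4),k3.round(4),t2.round(4),t3.round(4))
for a,b in((k,t),(k2,t2),(k3,t3)): d=(b-a)[:2]; print('yaw',np.degrees(np.arctan2(-d[0],d[1])), np.linalg.norm(d))
# cream box outline in top view
m=cv2.inRange(cv2.cvtColor(T,cv2.COLOR_BGR2GRAY)[140:260,200:295],150,255)
m[:25,60:]*=1
c=max(cv2.findContours(cv2.morphologyEx(m,cv2.MORPH_OPEN,np.ones((3,3))),0,2)[0],key=cv2.contourArea)
h=cv2.convexHull(c)[:,0]+[200,140]
r=cv2.approxPolyDP(h.reshape(-1,1,2),4,True)[:,0]
for p in r: print(p,plane('top',p,.085).round(3))
E
```

```text
tri knob [0.5532 0.0211 0.1997] tab [0.5363 0.089  0.1941] 0.0700374191562636
[0.5526 0.022  0.206 ] [0.5565 0.0204 0.203 ] [0.5358 0.0886 0.205 ] [0.5433 0.0893 0.202 ]
yaw 14.010092711034787 0.0700374191562636
yaw 14.103103718653907 0.06865736373050671
yaw 10.891470380589254 0.07017772186647347
[260 152] [0.791 0.035 0.085]
[281 236] [ 0.522 -0.032  0.085]
[231 248] [0.484 0.126 0.085]
[211 164] [0.753 0.193 0.085]
```

```bash
cat >> h.py <<'E'
yaw=np.radians(14.0); O=np.array([.5443,.0562,0]); ex=np.array([np.cos(yaw),np.sin(yaw),0]); ey=np.array([-ex[1],ex[0],0])
def W(x,y,z): return O+x*ex+y*ey+np.array([0,0,z])      # evaporator frame -> world
def down(y): z=np.array([0,0,-1.]); return Rot.from_matrix(np.c_[np.cross(y,z),y,z]).as_quat()
Q=min((down(ey),down(-ey)),key=lambda q:(lambda j:9 if j is None else abs(j[6]))(arm.ik(W(0,-.036,.37),q)))
G=np.array([0,0,.054])                                   # TCP above grasp point
def st(): print('t',round(arm.read_time(),2),'tcp',np.round(arm.read_tool_pos(),4),'open',round(arm.read_opening(),3),'ff',np.round(arm.read_finger_force(),2),'ft',np.round(arm.read_ft_force(),1))
E
python3 - <<'E'
from h import *
p=W(0,-.036,.209)+G
print(p,Q,np.round(arm.ik(p,Q),2), [arm.ik(W(.043,.045,.307)+G,Q) is not None, arm.ik([.457,.359,.12],Q) is not None])
arm.move_gripper(.6,30)
arm.movep(p+[0,0,.1],Q); arm.line_to(p+[0,0,.03]); st()
cv2.imwrite('pics/s1.png',np.hstack([cv2.resize(snapshot('scene')[130:270,230:390],None,fx=2.5,fy=4),cv2.resize(snapshot('top')[150:290,190:350],None,fx=2.5,fy=4)]))
E
```

```text
[0.55300919 0.02126935 0.263     ] [-0.12186934  0.99254615  0.          0.        ] [ 0.45  0.64 -0.86  1.74  0.56  1.02  1.2 ] [True, True]
t 3.8 tcp [0.5535 0.0214 0.2936] open 0.6 ff 0.0 ft [-0.5 -0.7 -0.8]
```

View pics/s1.png

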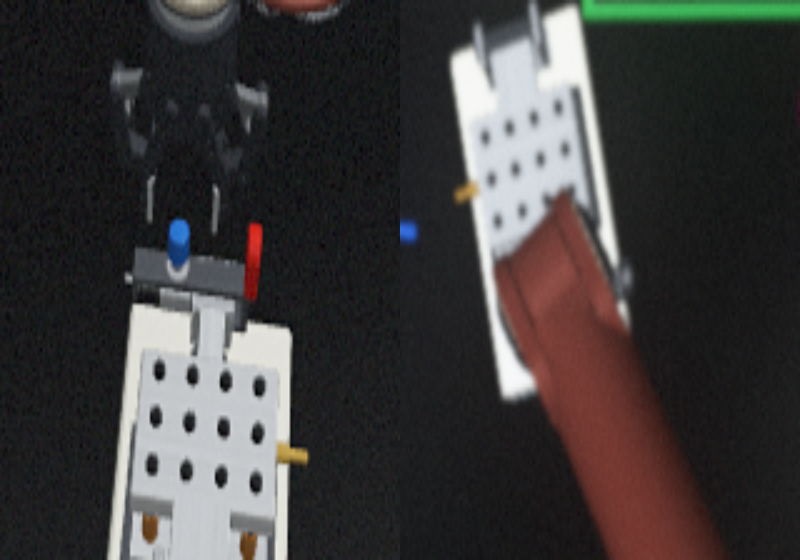

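In the scene crop the two finger pads (columns 150 and 215) straddle the knob (column 179). The alignment is good, so I'll grasp and lift.

```bash
python3 - <<'E'
from h import *
p=W(0,-.036,.209)+G
arm.line_to(p,.08); st()
arm.move_gripper(0,35); st()
arm.line_to(p+[0,0,.05],.06); st(); arm.line_to(p+[0,0,.11],.15); st()
cv2.imwrite('pics/s2.png',cv2.resize(snapshot('scene')[100:240,230:390],None,fx=4,fy=4))
E
```

```text
t 4.42 tcp [0.5529 0.0213 0.2625] open 0.601 ff 0.0 ft [ 0.  -0.3  0.7]
t 4.81 tcp [0.5534 0.0209 0.2635] open 0.217 ff 34.06 ft [ 0.8 -0.7  1.3]
t 5.79 tcp [0.5528 0.0212 0.3126] open 0.221 ff 34.19 ft [-0.3  0.5 -0.4]
t 6.34 tcp [0.5526 0.021  0.3722] open 0.221 ff 34.21 ft [-0.2 -0.5 -0.2]
```

View pics/s2.png

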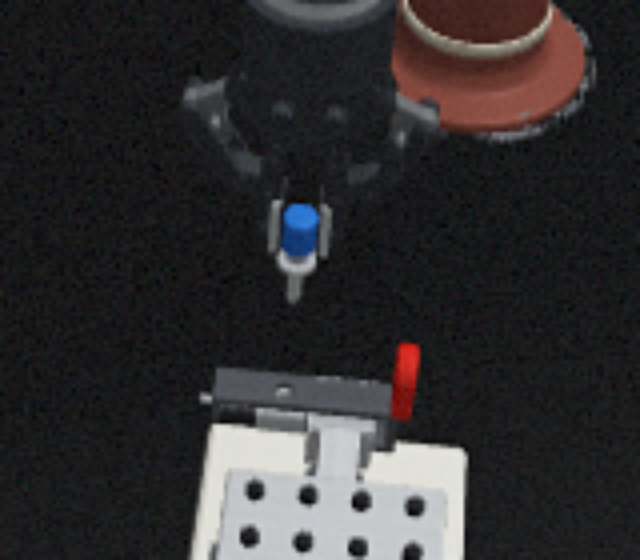

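The picture shows the pin fully drawn and held upright at about (300,240), with the bore empty. Now it goes to the tray.

```bash
python3 - <<'E'
from h import *
c=np.array([.457,.359,0])
arm.line_to(c+[0,0,.372],.25); st()
arm.line_to(c+[0,0,.19],.15); arm.line_to(c+[0,0,.121],.06); st()
arm.move_gripper(.7); arm.pause(.3); st()
arm.line_to(c+[0,0,.30],.15); arm.pause(.5); st()
arm.movep(W(0,.034,.29)+G,Q); st()
S=snapshot('scene');T=snapshot('top')
cv2.imwrite('pics/s3.png',np.hstack([cv2.resize(S[150:290,300:480],None,fx=2.2,fy=2.2),cv2.resize(T[210:300,120:210],None,fx=4,fy=3.42)[:308]]))
E
```

```text
t 7.95 tcp [0.4578 0.3577 0.3718] open 0.216 ff 34.21 ft [ 0.2 -0.6 -0.9]
t 10.62 tcp [0.4572 0.3592 0.1215] open 0.217 ff 34.21 ft [-0.2  0.2  0.1]
t 11.39 tcp [0.457 0.359 0.121] open 0.699 ff 0.0 ft [ 0.1 -0.7 -0.6]
t 13.23 tcp [0.457  0.359  0.2999] open 0.698 ff 0.0 ft [-0.4  1.  -0.4]
t 14.33 tcp [0.5355 0.0909 0.3442] open 0.7 ff 0.0 ft [-0.3  0.1 -1.1]
```

View pics/s3.png

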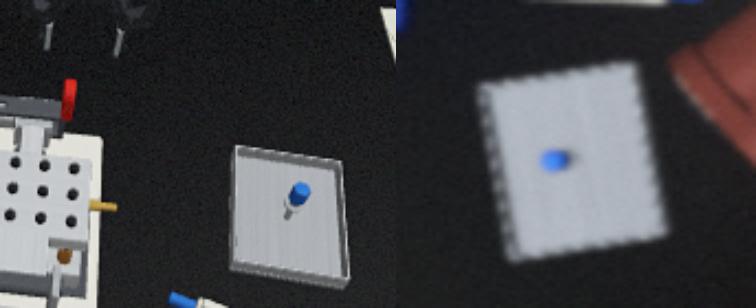

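The pin stands upright in the tray near its middle, at scene crop (297,200). The fingers are above the red tab at (70,98). Next I'll grasp the tab and pull the latch.

```bash
python3 - <<'E'
from h import *
p=W(0,.034,.207)+G
arm.line_to(p,.08); st()
arm.move_gripper(0,60); st()
arm.line_to(p+.0105*ey,.03); arm.pause(.2); st()
f=np.array(arm.read_ft_force()); print('f along ey',f@ey)
cv2.imwrite('pics/s4.png',cv2.resize(snapshot('scene')[130:230,270,:][None] if 0 else snapshot('scene')[130:250,250:390],None,fx=4,fy=4))
E
```

```text
t 15.62 tcp [0.5363 0.0894 0.2616] open 0.705 ff 0.0 ft [ 0.6 -0.4  0.5]
t 16.12 tcp [0.5367 0.0873 0.2613] open 0.13 ff 59.91 ft [ 1.9 -5.1  3.9]
t 16.82 tcp [0.5347 0.0955 0.2612] open 0.132 ff 60.13 ft [ 1.3 -9.5  5. ]
f along ey -9.532659195351608
```

View pics/s4.png

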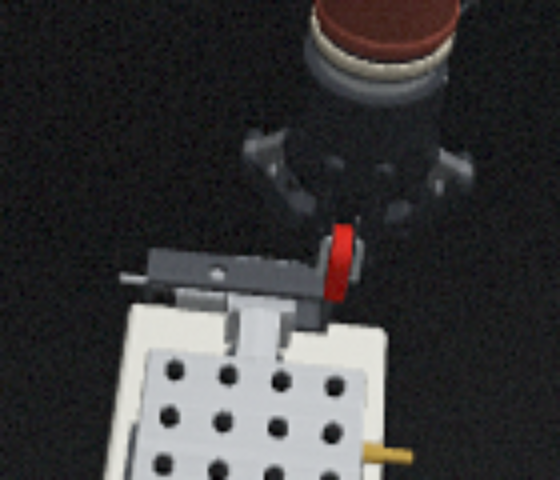

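The spring reads 9.5 N, which puts the latch at about 9 mm, and the tab at (341,262) is between the pads. Next I'll lift along the hinge arc.

```bash
python3 - <<'E'
from h import *
def tgt(a): # grip point on the arc about hinge (x .215, z .175)
    x,z=-.215,.032
    return W(.215+x*np.cos(a)+z*np.sin(a),.034+.0115,.175+z*np.cos(a)-x*np.sin(a))+G
for a in np.arange(.04,.54,.07):
    arm.line_to(tgt(a),.05); st()
    if abs(arm.read_ft_force()[2])>25: print('stop');break
arm.pause(.3); st()
cv2.imwrite('pics/s5.png',cv2.resize(snapshot('scene')[60:260,240:460],None,fx=3,fy=2.9))
E
```

```text
t 17.19 tcp [0.5356 0.0956 0.2675] open 0.129 ff 58.48 ft [ 4.3 -9.2 -4.9]
t 17.65 tcp [0.5385 0.0962 0.2818] open 0.13 ff 58.41 ft [ 4.3 -8.6 -6.8]
t 18.11 tcp [0.5424 0.0972 0.2962] open 0.13 ff 58.44 ft [ 3.4 -8.  -5.7]
t 18.57 tcp [0.5473 0.0983 0.3101] open 0.128 ff 58.47 ft [ 2.4 -8.2 -5.7]
t 19.02 tcp [0.5531 0.0998 0.3238] open 0.13 ff 58.42 ft [ 0.6 -8.5 -5.6]
t 19.48 tcp [0.5598 0.1015 0.3368] open 0.13 ff 58.38 ft [ 0.4 -9.  -4.7]
t 19.94 tcp [0.5676 0.1036 0.3497] open 0.131 ff 58.46 ft [ -0.6 -10.2  -4.2]
t 20.4 tcp [0.5762 0.1058 0.3619] open 0.127 ff 58.49 ft [ -2.5 -10.4  -3.3]
t 20.7 tcp [0.5761 0.1057 0.3619] open 0.131 ff 58.49 ft [-1.1 -9.6 -3.9]
```

View pics/s5.png

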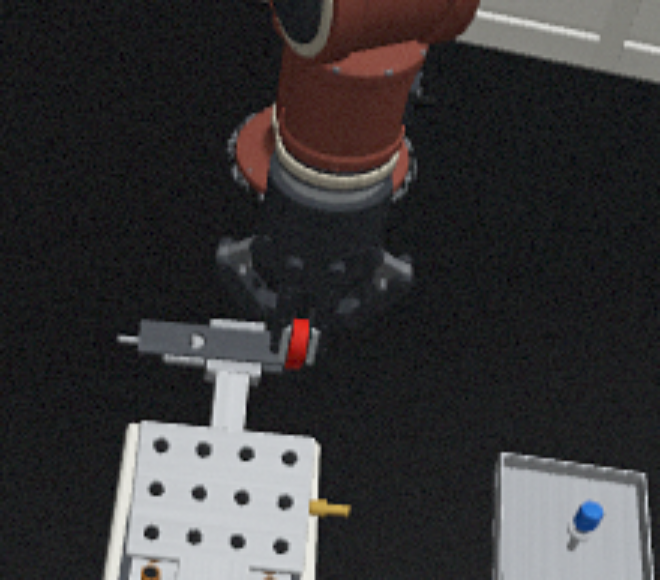

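The head is tilted up with the tab held at (300,343). The TCP rise of about 0.10 m corresponds to roughly 0.53 rad. The pin is in the tray at (585,525) and the forces are steady, so I'll hand in.

```bash
python3 -c "
from h import *
st(); print(np.abs(arm.read_dq()).max())
from station import ticket; print(ticket.finish_job())"
```

```text
t 20.75 tcp [0.5761 0.1057 0.3619] open 0.127 ff 58.49 ft [-2.1 -8.9 -3.5]
0.0019114411666681789
the job is handed in; nothing more can be done
None
```

I handed the job in at about 21 s: the lock pin is standing upright in the steel tray, the latch is pulled about 9 mm, and the arm is holding the needle head still by its tab at about 30° (angle worked out from the gripper's rise; no verdict came back).

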